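# Put the setting block away and hold the gauge slide in its notch

## Robot

A 6-joint arm with a two-finger parallel gripper is mounted at the origin on a cart in front of the work surface, level with it; the furniture and walls round the work are solid. World frame = base frame: x ahead of the robot, y to its left, z up, the work surface at z = 0. Lengths are in m, angles in rad, forces in N, time in s.
With the tool pointing down it reaches from about 0.225 to 0.875 m from the base axis. Payload 3.4 kg.
Tool frame: the origin (TCP) lies at the very end of the fingers, on their centre line; the grasp point (between the pads) lies behind it (manip.grasp_offset is the z of the grasp point in the tool frame, in m); z points along the fingers, y is the line along which they close (so a half turn about z gives the same grasp; the last joint's range is limited). The gripper opens to 85 mm and grips with 20 to 120 N. Pads are 22 mm wide; open, the fingers measure 114 mm over their backs; the gripper's body (76 mm by 85 mm) begins 54 mm behind the grasp point. The pads swing forward as they close: fully open they stand 13 mm farther back than shut.
Start: joints at [-1.227, 0.276, 1.505, -0, 1.361, -0.121], TCP at [0.258, -0.514, 0.231] pointing down, gripper open.
Joint ranges: [-2.89, 2.89], [-0.75, 2.08], [0.22, 2.7], [-1.18, 4.32], [0.11, 2.71], [-2.7, 2.7]. Speed limits (rad/s): [2.57, 2.57, 3.14, 3.14, 3.14, 3.14].

## Interface

Orientations are given as a unit quaternion [w, x, y, z].
In Python, from rig import manip gives the robot as it stands.
- The arm moves only by the shell command python3 -m pendant 'ROWS' [FORCE]. ROWS is JSON, a list of rows, each an object of numbers: "dx", "dy", "dz": the shift along the tool's x, y, z in m; "rx", "ry", "rz": the turn, a rotation vector about the tool's x, y, z in degrees; "hand": the finger opening in m, from 0 to 0.0854. In form: [{"dx": .., "dy": .., "dz": .., "rx": .., "ry": .., "rz": .., "hand": ..}, ...]. A call has 1 to 12 rows; each row shifts and turns the commanded pose from where the row before left it, along the tool's axes as they then stand; what a row does not reach is not made up. A row lasts 1/12 s, in which the tool goes at most 41.7 mm and 7.16 degrees, less where a joint would pass 70% of its speed; a pose out of reach is approached as far as the arm can. A call is refused whole if a number of a shift passes 0.0417 or a number of a turn 7.16, either way. A call with a gripper value outside its range is refused whole. The fingers move at their own pace and stop on an object; FORCE is the grip in N (left out, the last holds). Time passes only in rows, so rows that do not move let the fingers close. It gives the time, the measured TCP pose, the force, the opening and the grip force at its end, in the units of the state.
- manip.get_state(): the state, without advancing time (a new reading comes with each control period).
- manip.get_image(name): name is "side" or "top"; returns a dict with "frame" (420x560x3 uint8, red, green, blue), "fx", "fy", "cx", "cy" (pixels), "distortion" ([k1, k2, p1, p2, k3] as OpenCV has them; the pictures are not rectified), "position" and "attitude" of the camera in the world. Camera axes: x right, y up, looking along -z (the intrinsics and any distortion apply to the point x, -y, -z); pixel columns grow to the right and rows downward; lengths in m; the calibration is good to about 2 mm. A picture is of the moment at which its call begins. There is no depth.
- manip.sign_off(): hands the job in; it is judged then, once.
The state is a dict: "clock": time; "qpos": joint angles; "qd": joint speeds; "effort": joint torques, N m; "position": TCP position; "ee_rot": TCP orientation; "contact_force": force on the tool from outside, world axes, zero at the start; "moment": the same for the moment, N m; "width": finger opening in m; "gripper_force": force on a finger pad.
Only numpy, scipy, OpenCV 4.12 (cv2) and the standard library are available. Lean on these libraries where they do the work, as an engineer would, in place of code of your own. Each camera call takes 0.05 s, during which the arm holds its last target. There are 200 camera calls.

## Task

The dial gauge on this slide has just been set, and the steel setting block still stands on the guide way between the carriage and the gauge: put it back upright and fully down in its own slot of the wooden block rack, the one it fits closely and that is marked with two drilled dots as the block is. Then take the carriage by its black handle and slide it towards the dial gauge until you feel its spring ball drop into the notch of the index bar, without running on past the notch, and finish still gripping the handle with the carriage resting in the notch, so that I can read the dial. Leave the other blocks in the rack and the other things on the bench where they are.

Things in the scene. Friction and masses are not known exactly. Their poses are not given: they have to be found in the camera images.
- setting_block: steel block to put away: 20 mm thick (x) x 30 wide (y) x 55 tall, about 0.26 kg, two small dots drilled in its top; origin at the centre of its underside. Starts standing on the slide's guide way, 24 mm above the bench, thickness along the way, at least 14 mm free before and behind; nothing within 40 mm beside it is higher than 37 mm above the bench
- block_rack: fixed wooden rack, 158 (x) x 50 (y) x 22 mm high; origin at the centre of its underside. Four slots along x, each 34 mm in y, 15 mm deep, 4 mm longer in x than its block: at x -60 mm for the 14 mm block (one dot beside it), -29 mm for the 20 mm block (two dots), +8 mm for a 26 mm block (three dots; block away, so also empty), +51 mm for the 32 mm block (four dots)
- own_slot (a point): floor centre of the setting block's own slot (24 x 34 mm, 15 mm deep, two dots), 7 mm above the bench; axes as the rack's. The seated block's origin lies here, its x along the rack's x, either way round; 40 mm of it then stand out of the rack
- thin_block: a 14 mm thick steel block (30 wide, 55 tall) standing in the rack's first slot; origin at the centre of its underside; leave it alone
- thick_block: a 32 mm thick steel block (30 wide, 55 tall) standing in the rack's last slot; origin at the centre of its underside; leave it alone
- slide_base: fixed aluminium base plate of the slide, 330 (x) x 96 (y) x 10 mm; origin at the centre of its underside. A flat steel guide way, 40 mm wide, top 24 mm above the bench, runs along x over its middle; the carriage travels in +x, towards the dial gauge
- carriage (a joint): travel of the carriage towards the gauge (slide base's +x), m; range 0 to 0.146, starts at 0 to 0.03; the notch is where it reads 0.110 to 0.134, differing from start to start. Friction about 2 N. Over the last 4.5 mm before the middle of the notch the ball draws the carriage forward with up to about 5 N; past the middle it resists with up to about 9 N until it has left the notch
- handle (a point): grip point of the carriage's handle, 75 mm above the bench: an upright black tab, 14 mm along the slide base's x, 28 mm along its y, from 50 to 90 mm above the bench, in the middle of the aluminium carriage (73 mm long, 64 wide, top 46 mm above the bench, screw heads 49 mm). Axes as the slide base's. Beside the handle nothing but the setting block stands above 50 mm
- ball (a point): point where the carriage's spring ball bears on the index bar: middle of the carriage's length, 34.5 mm from the handle in the slide base's +y, 26 mm above the bench; axes as the slide base's
- notch (a point): middle of the notch: upright groove 9 mm wide, seen from above, in the face of the steel index bar along the +y side of the way (bar 164 mm long, top 34 mm above the bench; the notch is 28 mm from the bar's gauge end); axes as the slide base's. The ball is in the notch when ball coincides with this point and has left it 4.5 mm to either side
- gauge_head: index bar, grey arch bracket and dial gauge in one fixed piece, at a place along the slide base that differs from start to start; origin on the base's centre line, at bench height, at the notch's x. Bracket (top 47 mm) 47 to 61 mm beyond the notch, then the round dial (43 mm, top 46 mm); the carriage meets the sprung plunger 3 mm before the notch
- calliper: digital calliper lying on the notebook, 70 x 200 x 16 mm; bystander
- esd_brush: black flat brush, 36 x 160 x 10 mm; bystander
- hex_key: black hex key, 31 x 83 x 6 mm; bystander
- driver_small: screwdriver with black handle, 22 x 168 x 23 mm; bystander
- relay_cube: small plug-in relay, 22 x 29 x 38 mm; bystander

How it is judged:
On the way:
1. the setting block stands fully down in its own slot, let go (horizontal distance between setting_block and own_slot below 0.0045 m and z of setting_block in the frame of own_slot below 0.003 m and angle between setting_block's own z axis and vertical below 0.09 rad and angle between the x axis of setting_block and the x axis of block_rack, either way round below 0.25 rad and contact force between the fingers and setting_block below 0.1 N and linear speed of setting_block below 0.02 m/s), for 0.2 s.
At the end, for the whole second after the job is handed in: The setting block stands upright and fully down (within 3 mm) in its own slot, the other two blocks still in theirs; the carriage is still, its ball within 2 mm of the middle of the notch, and the fingers grip its handle (within 40 mm of the grip point, over 6 N) (horizontal distance between setting_block and own_slot below 0.0045 m and z of setting_block in the frame of own_slot below 0.003 m and angle between setting_block's own z axis and vertical below 0.09 rad and angle between the x axis of setting_block and the x axis of block_rack, either way round below 0.25 rad and x of ball in the frame of notch between -0.002 and 0.002 m and contact force between the fingers and slide_base above 6 N and distance between the grasp point and handle below 0.04 m and velocity of joint carriage between -0.005 and 0.005 m/s and contact force between the fingers and setting_block below 0.1 N and z of each of thin_block, thick_block in the frame of block_rack below 0.011 m); the arm keeps its last pose, push and grip.
It fails at once if the carriage was driven on past the notch (more than 8 mm) (x of ball in the frame of notch above 0.008 m).
It fails at once if another block was taken out of the rack or knocked about (distance of any of thin_block, thick_block from where it was at the start of the episode above 0.012 m).
It fails at once if a bystander was moved by more than 30 mm (distance of any of calliper, esd_brush, hex_key, driver_small, relay_cube from where it was at the start of the episode above 0.03 m).
It also fails if it takes over 59 s, if anything falls off the work surface, if the arm or the gripper's body presses on something with over 40 N, if the wrist force passes 120 N, or if a joint passes its speed limit or range.

## Working session

There is one attempt and no reset: what is moved stays moved. The work goes in short steps, Python scripts to look and compute and a shell command to move; the robot and the scene stay as the last step left them, time stands still between calls to the robot, and variables do not carry over. Pictures are saved under pics/ and viewed, at most 10 in all, crops included, and the job is handed in when it is done.

```bash
ls; mkdir -p pics; python3 - <<'E'
from rig import manip
import cv2
print(manip.get_state(), manip.grasp_offset)
for n in("top","side"):
    d=manip.get_image(n); cv2.imwrite(f"pics/{n}0.png",d["frame"][:,:,::-1]); print({k:v for k,v in d.items() if k!="frame"})
E
```

```text
pics
{'clock': 0.0, 'qpos': array([-1.22700504e+00,  2.76605114e-01,  1.50614228e+00, -1.34008726e-05,
        1.36068441e+00, -1.21012604e-01]), 'qd': array([-3.01394023e-04, -1.30746051e-03,  1.54685332e-05, -7.57867003e-04,
        1.20546310e-03,  1.47447355e-04]), 'effort': array([-3.63697081e-04, -4.16786635e+01, -2.45805055e+01, -2.88463280e-04,
        1.11168850e-02,  2.39474701e-05]), 'position': array([ 0.25754766, -0.51350562,  0.23043029]), 'ee_rot': array([-9.13143580e-04,  9.73115262e-01,  2.30316827e-01, -1.08729885e-04]), 'contact_force': array([ 0.03553567, -0.17897225, -0.37341299]), 'moment': array([-0.02078733, -0.00204798,  0.05633647]), 'gripper_force': 0.0, 'width': 0.08526949572849925} -0.0187
{'fx': 423.6664384909492, 'fy': 423.6664384909492, 'cx': 274.1435350769482, 'cy': 214.06428483468412, 'distortion': array([-0.0285113,  0.       ,  0.       ,  0.       ,  0.       ]), 'position': array([0.36233244, 0.12529828, 1.09790706]), 'attitude': array([ 0.71101617,  0.06590812, -0.06241653, -0.69729212])}
{'fx': 503.7165924969312, 'fy': 503.7165924969312, 'cx': 279.8316221653327, 'cy': 219.46304228576363, 'distortion': array([-0.09928136,  0.        ,  0.        ,  0.        ,  0.        ]), 'position': array([ 0.3674596 , -0.68444875,  0.81548621]), 'attitude': array([ 0.90557383,  0.4081649 , -0.03795129, -0.10907401])}
```

View pics/top0.png

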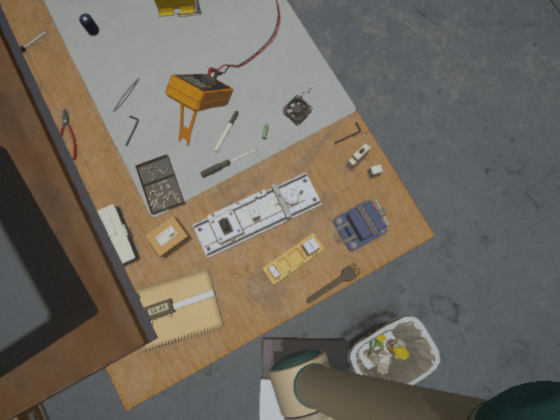

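View pics/side0.png

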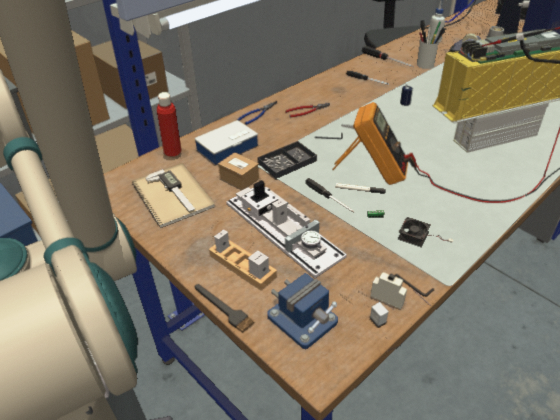

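The top view shows the slide at about (195–320, 175–255), with the carriage at its left end and the dial at (293,195). The rack is at (263–325, 235–283). The side view shows the handle at (259,190), the setting block at about (281,213) and the rack at (243,262). I'll enlarge both.

```bash
cat > h.py <<'E'
import numpy as np, cv2
from scipy.spatial.transform import Rotation as R
from rig import manip
def cam(n):
    d=manip.get_image(n); w,x,y,z=d["attitude"]
    d["R"]=R.from_quat([x,y,z,w]).as_matrix()@np.diag([1,-1,-1])   # OpenCV axes -> world
    d["K"]=np.array([[d["fx"],0,d["cx"]],[0,d["fy"],d["cy"]],[0,0,1]]); return d
def ray(d,uv,z):
    p=cv2.undistortPoints(np.array(uv,float).reshape(-1,1,2),d["K"],d["distortion"]).reshape(-1,2)
    v=np.c_[p,np.ones(len(p))]@d["R"].T
    return d["position"]+v*((z-d["position"][2])/v[:,2])[:,None]
def proj(d,P):
    rv=cv2.Rodrigues(d["R"].T)[0]; t=-d["R"].T@d["position"]
    return cv2.projectPoints(np.array(P,float).reshape(-1,1,3),rv,t,d["K"],d["distortion"])[0].reshape(-1,2)
def crop(d,x0,y0,x1,y1,s,f):
    im=d["frame"][y0:y1,x0:x1,::-1]
    im=cv2.resize(im,None,fx=s,fy=s,interpolation=cv2.INTER_CUBIC)
    for x in range((x0//10+1)*10,x1,10): cv2.putText(im,str(x),(int((x-x0+.5)*s)-10,10),0,.33,(0,0,255),1); cv2.line(im,(int((x-x0+.5)*s),12),(int((x-x0+.5)*s),20),(0,0,255),1)
    for y in range((y0//10+1)*10,y1,10): cv2.putText(im,str(y),(0,int((y-y0+.5)*s)+4),0,.33,(0,0,255),1); cv2.line(im,(22,int((y-y0+.5)*s)),(30,int((y-y0+.5)*s)),(0,0,255),1)
    cv2.imwrite(f,im)
E
python3 - <<'E'
from h import *
crop(cam("top"),188,170,332,288,5,"pics/t1.png")
crop(cam("side"),205,175,345,290,5,"pics/s1.png")
E
```

```text
(no output)
```

View pics/t1.png

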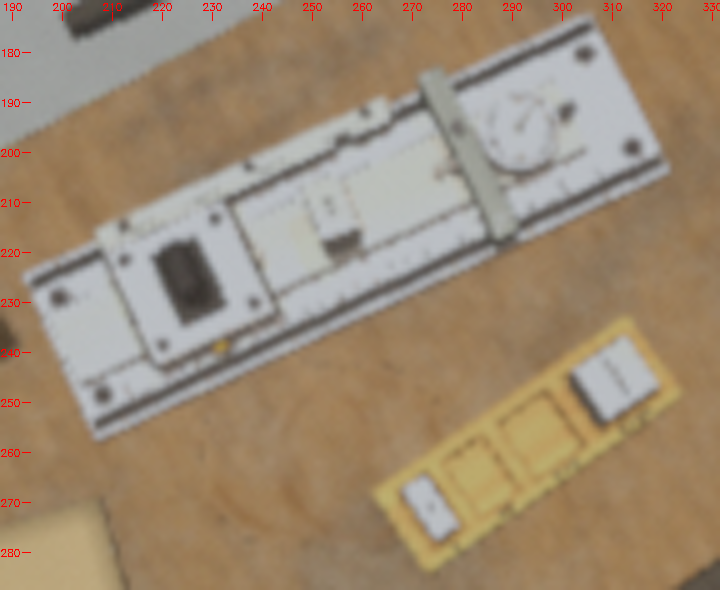

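View pics/s1.png

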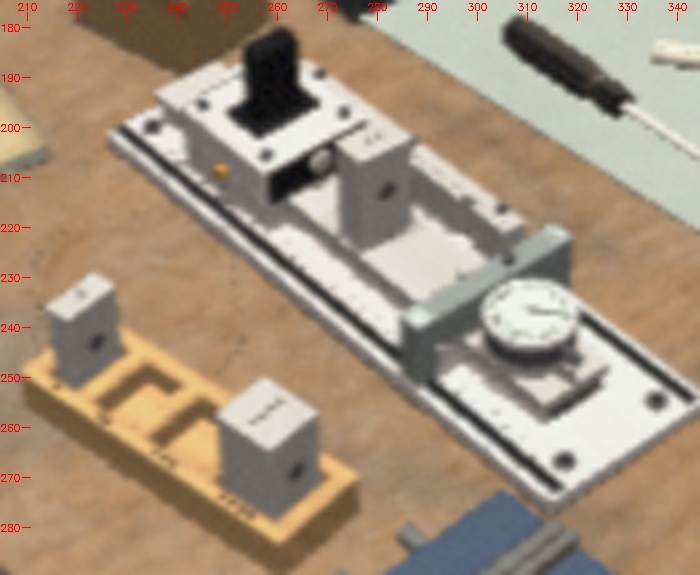

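Readings in crop pixels, top view:
- Slide base corners: (25,275), (595,17), (670,172), (97,440).
- Rack corners: (375,490), (628,318), (682,390), (430,570). The thin block is on the left, so rack +x runs right.
- Carriage corners: (230,198), (282,318), (160,372).
- Bracket mid-line: (431,69)–(506,239).

In the side crop, the setting block's top face is about (333,140), (372,162), (413,138), (375,115).

```bash
cat > fit.py <<'E'
from h import *
from scipy.optimize import least_squares
t,s=cam("top"),cam("side")
T=lambda *a: np.array(a,float)/5+[187.5,169.5]
S=lambda *a: np.array(a,float)/5+[204.5,174.5]
def w(p,L):
    c,q=np.cos(p[2]),np.sin(p[2]); L=np.array(L,float)
    return np.c_[p[0]+c*L[:,0]-q*L[:,1],p[1]+q*L[:,0]+c*L[:,1],L[:,2]]
def fit(name,Lt,ut,Ls,us,x0):
    f=lambda p:np.r_[(proj(t,w(p,Lt))-ut).ravel(),(proj(s,w(p,Ls))-us).ravel()]
    r=least_squares(f,x0); print(name,r.x.round(4),"deg",np.degrees(r.x[2]).round(2),"res",r.fun.round(1)); return r.x
def loc(p,P): d=P[:,:2]-p[:2]; c,q=np.cos(p[2]),np.sin(p[2]); return np.c_[d[:,0]*c+d[:,1]*q,-d[:,0]*q+d[:,1]*c].round(4)
E
python3 - <<'E'
from fit import *
def box(a,b,z): return [(-a,b,z),(a,b,z),(a,-b,z),(-a,-b,z)]
ub=T((25,275),(595,17),(670,172),(97,440)); g=ray(t,ub,.01); v=g[1]-g[0]
B=fit("base",box(.165,.048,.01),ub,[(-.165,-.048,.01),(.165,-.048,.01),(.165,.048,.01)],S((108,138),(555,500),(695,403)),[*g.mean(0)[:2],np.arctan2(v[1],v[0])])
ur=T((375,490),(628,318),(682,390),(430,570)); g=ray(t,ur,.022); v=g[1]-g[0]
K=fit("rack",box(.079,.025,.022),ur,[(-.079,-.025,.022),(.079,-.025,.022),(.079,.025,.022)],S((24,362),(282,543),(357,478)),[*g.mean(0)[:2],np.arctan2(v[1],v[0])])
print("own",w(K,[(-.029,0,.007)]))
print("carr TR,BR,BL",loc(B,ray(t,T((230,198),(282,318),(160,372)),.046)).tolist())
print("bracket mid",loc(B,ray(t,T((431,69),(506,239)),.047)).tolist())
print("bar end/left",loc(B,ray(t,T((388,98),(95,230)),.034)).tolist())
print("block dots T",loc(B,ray(t,T((328,207)),.079)).tolist())
st=S((333,140),(372,162),(413,138),(375,115),(374,137))
P=ray(s,st,.079); print("block S",loc(B,P).tolist(), P[4])
print("block bottoms S",loc(B,ray(s,S((340,235),(365,250),(411,225)),.024)).tolist())
print("handle top T/S",loc(B,ray(s,S((245,40),(266,50),(297,33),(275,27)),.09)).tolist())
np.save("BK",[B,K])
E
```

```text
base [ 0.5594  0.1769 -1.113 ] deg -63.77 res [-0.6  0.3 -0.5 -0.1  0.5  0.9 -0.3  0.8  0.  -0.8 -1.   1.1  2.8 -0.4]
rack [ 0.4473  0.0828 -0.9575] deg -54.86 res [-1.  -0.  -0.3 -0.3  0.2  1.4 -0.9  0.6  0.4  1.7  0.1  0.3  1.2 -0.1]
own [[0.43062179 0.10646886 0.007     ]]
carr TR,BR,BL [[-0.0495, 0.0321], [-0.051, -0.0349], [-0.1173, -0.0338]]
bracket mid [[0.071, 0.0496], [0.0678, -0.0464]]
bar end/left [[0.0457, 0.0481], [-0.119, 0.0489]]
block dots T [[-0.0076, 0.0004]]
block S [[-0.0204, -0.0155], [0.0033, -0.0119], [0.0024, 0.0131], [-0.0219, 0.0106], [-0.0098, 0.0001]] [0.55515877 0.18574554 0.079     ]
block bottoms S [[-0.0164, -0.0167], [-0.0006, -0.0145], [-0.0, 0.0132]]
handle top T/S [[-0.0952, -0.0087], [-0.0825, -0.0059], [-0.0833, 0.0133], [-0.0939, 0.0083]]
```

```bash
python3 -m pendant '[{"dx":0.029,"dy":-0.0245},{"dx":0.029,"dy":-0.0245},{"dx":0.029,"dy":-0.0245},{"dx":0.029,"dy":-0.0245},{"dx":0.029,"dy":-0.0245},{"dx":0.029,"dy":-0.0245},{"dx":0.029,"dy":-0.0245},{"dx":0.029,"dy":-0.0245},{"dx":0.029,"dy":-0.0245},{"dx":0.029,"dy":-0.0245}]'; python3 -m pendant '[{"dx":0.029,"dy":-0.0245},{"dx":0.029,"dy":-0.0245},{"dx":0.029,"dy":-0.0245},{"dx":0.029,"dy":-0.0245},{"dx":0.029,"dy":-0.0245},{"dx":0.029,"dy":-0.0245},{"dx":0.029,"dy":-0.0245},{"dx":0.029,"dy":-0.0245},{"dx":0.029,"dy":-0.0245},{"dx":0.029,"dy":-0.0245}]'; python3 -m pendant '[{"rz":-6.9},{"rz":-6.9},{"rz":-6.9},{"rz":-6.9},{"rz":-6.9},{"rz":-6.9},{"rz":-6.9},{"rz":-6.9},{"rz":-6.9},{"rz":-6.9},{"rz":-6.9},{"rz":-6.9}]';python3 -m pendant '[{"rz":-6.9},{},{},{}]'
cat >> h.py <<'E'
def go(P,yaw):
    "shift left to TCP P (world) in tool axes, and turn left to bring tool y to heading yaw (deg, mod 180)"
    st=manip.get_state(); w,x,y,z=st["ee_rot"]; M=R.from_quat([x,y,z,w]).as_matrix()
    print("clock",round(st["clock"],2),"tcp",st["position"].round(4),"q",st["qpos"].round(2),"F",st["contact_force"].round(1),"w",round(st["width"],4),"g",st["gripper_force"])
    h=np.degrees(np.arctan2(M[1,1],M[0,1])); print("rz",-((yaw-h+90)%180-90),"tilt",M[:2,2].round(4),"shift",(M.T@(np.array(P)-st["position"])).round(4))
E
python3 - <<'E'
from fit import *
B,K=np.load("BK.npy"); go([*w(B,[(-.0085,0,0)])[0,:2],.0453],np.degrees(B[2])+90)
E
```

```text
clock 0.4 tcp [ 0.2577 -0.514   0.2312] q [-1.23  0.28  1.51 -0.    1.36 -0.12] F [0.8 0.3 0. ] w 0.0856 g 0.0
rz -89.60049068262714 tilt [-0.0001  0.0001] shift [ 0.5795 -0.4908  0.186 ]invalid input
invalid input
invalid input
invalid input
```

```bash
python3 -m pendant '[{"dx":0.029,"dy":-0.0245,"dz":0,"rx":0,"ry":0,"rz":0,"hand":0.085}]'; python3 -m pendant '[{"dx":0.029,"dy":-0.0245,"dz":0,"rx":0,"ry":0,"rz":0,"hand":0.085},{"dx":0.029,"dy":-0.0245,"dz":0,"rx":0,"ry":0,"rz":0,"hand":0.085}]'
```

```text
clock: 0.48
position: [0.2713, -0.4847, 0.2308]
ee_rot: [0.003, 0.974, 0.228, -0.001]
contact_force: [1.2, -1.1, 0.1]
width: 0.085
gripper_force: 0.0
clock: 0.65
position: [0.3027, -0.4084, 0.231]
ee_rot: [-0.0, 0.973, 0.229, 0.0]
contact_force: [2.0, 0.5, 0.3]
width: 0.0849
gripper_force: 0.0
```

```bash
python3 -m pendant '[{"dx":0.029,"dy":-0.0245,"dz":0,"rx":0,"ry":0,"rz":0,"hand":0.085},{"dx":0.029,"dy":-0.0245,"dz":0,"rx":0,"ry":0,"rz":0,"hand":0.085},{"dx":0.029,"dy":-0.0245,"dz":0,"rx":0,"ry":0,"rz":0,"hand":0.085},{"dx":0.029,"dy":-0.0245,"dz":0,"rx":0,"ry":0,"rz":0,"hand":0.085},{"dx":0.029,"dy":-0.0245,"dz":0,"rx":0,"ry":0,"rz":0,"hand":0.085},{"dx":0.029,"dy":-0.0245,"dz":0,"rx":0,"ry":0,"rz":0,"hand":0.085},{"dx":0.029,"dy":-0.0245,"dz":0,"rx":0,"ry":0,"rz":0,"hand":0.085},{"dx":0.029,"dy":-0.0245,"dz":0,"rx":0,"ry":0,"rz":0,"hand":0.085},{"dx":0.029,"dy":-0.0245,"dz":0,"rx":0,"ry":0,"rz":0,"hand":0.085}]'
python3 -m pendant '[{"dx":0.029,"dy":-0.0245,"dz":0,"rx":0,"ry":0,"rz":0,"hand":0.085},{"dx":0.029,"dy":-0.0245,"dz":0,"rx":0,"ry":0,"rz":0,"hand":0.085},{"dx":0.029,"dy":-0.0245,"dz":0,"rx":0,"ry":0,"rz":0,"hand":0.085},{"dx":0.029,"dy":-0.0245,"dz":0,"rx":0,"ry":0,"rz":0,"hand":0.085},{"dx":0.029,"dy":-0.0245,"dz":0,"rx":0,"ry":0,"rz":0,"hand":0.085},{"dx":0.029,"dy":-0.0245,"dz":0,"rx":0,"ry":0,"rz":0,"hand":0.085},{"dx":0.029,"dy":-0.0245,"dz":0,"rx":0,"ry":0,"rz":0,"hand":0.085},{"dx":0.029,"dy":-0.0245,"dz":0,"rx":0,"ry":0,"rz":0,"hand":0.085}]'
python3 -m pendant '[{"dx":0,"dy":0,"dz":0,"rx":0,"ry":0,"rz":-6.9,"hand":0.085},{"dx":0,"dy":0,"dz":0,"rx":0,"ry":0,"rz":-6.9,"hand":0.085},{"dx":0,"dy":0,"dz":0,"rx":0,"ry":0,"rz":-6.9,"hand":0.085},{"dx":0,"dy":0,"dz":0,"rx":0,"ry":0,"rz":-6.9,"hand":0.085},{"dx":0,"dy":0,"dz":0,"rx":0,"ry":0,"rz":-6.9,"hand":0.085},{"dx":0,"dy":0,"dz":0,"rx":0,"ry":0,"rz":-6.9,"hand":0.085},{"dx":0,"dy":0,"dz":0,"rx":0,"ry":0,"rz":-6.9,"hand":0.085},{"dx":0,"dy":0,"dz":0,"rx":0,"ry":0,"rz":-6.9,"hand":0.085},{"dx":0,"dy":0,"dz":0,"rx":0,"ry":0,"rz":-6.9,"hand":0.085},{"dx":0,"dy":0,"dz":0,"rx":0,"ry":0,"rz":-6.9,"hand":0.085},{"dx":0,"dy":0,"dz":0,"rx":0,"ry":0,"rz":-6.9,"hand":0.085},{"dx":0,"dy":0,"dz":0,"rx":0,"ry":0,"rz":-6.9,"hand":0.085}]' >/dev/null
python3 -m pendant '[{"dx":0,"dy":0,"dz":0,"rx":0,"ry":0,"rz":-6.9,"hand":0.085},{"dx":0,"dy":0,"dz":0,"rx":0,"ry":0,"rz":0,"hand":0.085},{"dx":0,"dy":0,"dz":0,"rx":0,"ry":0,"rz":0,"hand":0.085},{"dx":0,"dy":0,"dz":0,"rx":0,"ry":0,"rz":0,"hand":0.085}]'
python3 - <<'E'
from fit import *
B,K=np.load("BK.npy"); go([*w(B,[(-.0085,0,0)])[0,:2],.0453],np.degrees(B[2])+90)
E
```

```text
clock: 1.4
position: [0.4374, -0.0934, 0.2316]
ee_rot: [0.0, 0.973, 0.23, 0.0]
contact_force: [1.0, -0.7, -0.1]
width: 0.0851
gripper_force: 0.0
clock: 2.07
position: [0.557, 0.186, 0.2314]
ee_rot: [0.0, 0.973, 0.231, 0.0]
contact_force: [-0.3, -0.9, 0.5]
width: 0.0851
gripper_force: 0.0
clock: 3.4
position: [0.5566, 0.184, 0.2313]
ee_rot: [0.0, 0.529, 0.849, -0.0]
contact_force: [-0.1, -0.2, -0.0]
width: 0.0849
gripper_force: 0.0
clock 3.5 tcp [0.5566 0.184  0.2313] q [ 0.2   0.29  1.48 -0.    1.37 -0.26] F [ 0.1 -0.   0.2] w 0.0848 g 0.0
rz 0.010352289246810642 tilt [ 0.     -0.0001] shift [ 0.0009 -0.0005  0.186 ]
```

```bash
python3 -m pendant '[{"dx":0.001,"dy":0,"dz":0.03,"rx":0,"ry":0,"rz":0,"hand":0.06},{"dx":0,"dy":0,"dz":0.036,"rx":0,"ry":0,"rz":0,"hand":0.06},{"dx":0,"dy":0,"dz":0.036,"rx":0,"ry":0,"rz":0,"hand":0.06},{"dx":0,"dy":0,"dz":0.036,"rx":0,"ry":0,"rz":0,"hand":0.06},{"dx":0,"dy":0,"dz":0.02,"rx":0,"ry":0,"rz":0,"hand":0.06},{"dx":0,"dy":0,"dz":0.01,"rx":0,"ry":0,"rz":0,"hand":0.06},{"dx":0,"dy":0,"dz":0.01,"rx":0,"ry":0,"rz":0,"hand":0.06},{"dx":0,"dy":0,"dz":0.008,"rx":0,"ry":0,"rz":0,"hand":0.06},{"dx":0,"dy":0,"dz":0,"rx":0,"ry":0,"rz":0,"hand":0.06},{"dx":0,"dy":0,"dz":0,"rx":0,"ry":0,"rz":0,"hand":0.06}]' 40
python3 - <<'E'
from fit import *
crop(t,205,165,325,265,6,"pics/t2.png");crop(s,205,135,345,250,5,"pics/s2.png")
E
```

```text
clock: 4.33
position: [0.5569, 0.185, 0.046]
ee_rot: [0.001, 0.528, 0.85, 0.001]
contact_force: [0.4, -0.0, 0.3]
width: 0.0604
gripper_force: 0.0
```

View pics/s2.png

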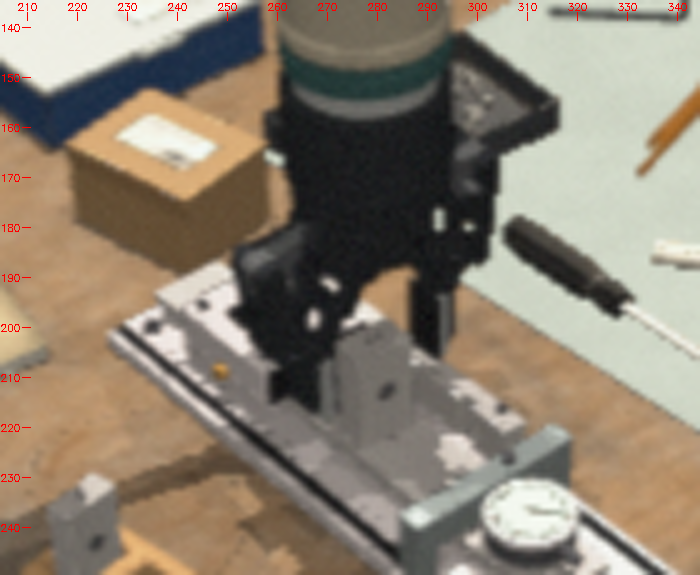

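The fingers straddle the block at about (282,210), with the left finger tip at (263,213) and the right one at (291,203). I'll close and lift.

```bash
python3 -m pendant '[{"dx":0,"dy":0,"dz":0,"rx":0,"ry":0,"rz":0,"hand":0.02},{"dx":0,"dy":0,"dz":0,"rx":0,"ry":0,"rz":0,"hand":0.02},{"dx":0,"dy":0,"dz":0,"rx":0,"ry":0,"rz":0,"hand":0.02},{"dx":0,"dy":0,"dz":0,"rx":0,"ry":0,"rz":0,"hand":0.02},{"dx":0,"dy":0,"dz":0,"rx":0,"ry":0,"rz":0,"hand":0.02},{"dx":0,"dy":0,"dz":0,"rx":0,"ry":0,"rz":0,"hand":0.02}]' 40
python3 -m pendant '[{"dx":0,"dy":0,"dz":-0.02,"rx":0,"ry":0,"rz":0,"hand":0.02},{"dx":0,"dy":0,"dz":-0.03,"rx":0,"ry":0,"rz":0,"hand":0.02},{"dx":0,"dy":0,"dz":-0.04,"rx":0,"ry":0,"rz":0,"hand":0.02},{"dx":0,"dy":0,"dz":-0.02,"rx":0,"ry":0,"rz":0,"hand":0.02},{"dx":0,"dy":0,"dz":0,"rx":0,"ry":0,"rz":0,"hand":0.02},{"dx":0,"dy":0,"dz":0,"rx":0,"ry":0,"rz":0,"hand":0.02}]'
python3 - <<'E'
from fit import *
B,K=np.load("BK.npy"); go([*w(K,[(-.029,0,0)])[0,:2],.105],np.degrees(K[2])+90)
P=manip.get_state()["position"]; print(loc(B,P[None]))
crop(t,205,165,325,265,6,"pics/t2.png");crop(s,230,120,330,215,6,"pics/s3.png")
E
```

```text
clock: 4.93
position: [0.5566, 0.1849, 0.0462]
ee_rot: [0.001, 0.527, 0.85, 0.0]
contact_force: [-1.5, -0.8, 5.9]
width: 0.0295
gripper_force: 39.9
clock: 5.43
position: [0.5563, 0.1849, 0.1556]
ee_rot: [0.001, 0.527, 0.85, 0.0]
contact_force: [-0.6, -0.1, -2.4]
width: 0.0297
gripper_force: 40.2
clock 5.53 tcp [0.5545 0.1845 0.1532] q [ 0.2   0.34  1.6  -0.    1.2  -0.26] F [-0.1 -0.1 -2.9] w 0.0295 g 40.14659106731415
rz -8.806437619636924 tilt [-0.0042 -0.0009] shift [-0.0151 -0.1454  0.0487]
[[-0.009  -0.0011]]
```

View pics/s3.png

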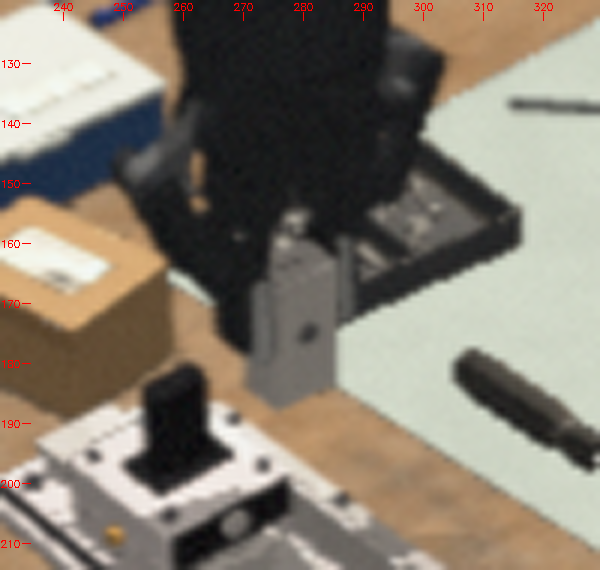

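The block is held upright, with bottom corners at (270.5,183.3), (276,187.3) and (285.3,183.2). Next I measure the block in the hand and refine the rack fit with the slot corners.

```bash
python3 - <<'E'
from fit import *
B,K=np.load("BK.npy"); P=manip.get_state()["position"]; print(P)
u=np.array([(246,383),(279,407),(335,382)])/6+[229.5,119.5]
print(loc(B,ray(s,u,P[2]-.0213))-loc(B,P[None]))
Lt=[(-.079,.025,.022),(.079,.025,.022),(.079,-.025,.022),(-.079,-.025,.022)]
ut=T((375,490),(628,318),(682,390),(430,570))
Sl=lambda a,b:[(a,.017,.022),(b,.017,.022),(b,-.017,.022),(a,-.017,.022)]
us=T((440,463),(478,435),(515,485),(475,515),(498,422),(548,390),(585,440),(532,472))
Ls=[(-.079,-.025,.022),(.079,-.025,.022),(.079,.025,.022),(-.041,-.017,.022),(-.041,.017,.022),(-.017,.017,.022),(-.007,-.017,.022),(-.007,.017,.022)]
vs=S((24,362),(282,543),(357,478),(100,403),(148,363),(183,380),(153,440),(205,400))
K2=fit("rack2",Lt+Sl(-.041,-.017)+Sl(-.007,.023),np.r_[ut,us],Ls,vs,K)
fit("top only",Lt+Sl(-.041,-.017)+Sl(-.007,.023),np.r_[ut,us],Ls[:0] or np.zeros((1,3)),proj(t,[[0,0,0]])*0+proj(s,w(K,np.zeros((1,3)))),K)
e=least_squares(lambda p:(proj(s,w(p,Ls))-vs).ravel(),K2); print("side only",e.x,e.fun.round(1))
e=least_squares(lambda p:(proj(t,w(p,Lt+Sl(-.041,-.017)+Sl(-.007,.023)))-np.r_[ut,us]).ravel(),K2); print("top only",e.x,e.fun.round(1))
# block tops: thin & thick top-face corners in side view
print("thin top",loc(K2,ray(s,S((48,312),(80,322),(115,288),(92,273)),.062)).tolist())
print("thick top",loc(K2,ray(s,S((218,412),(266,440),(319,410),(265,378)),.062)).tolist())
print("thin T",loc(K2,ray(t,T((403,488),(422,475),(460,527),(441,541)),.062)).tolist(),"thick T",loc(K2,ray(t,T((573,378),(628,337),(660,382),(605,424)),.062)).tolist())
print("own",w(K2,[(-.029,0,0)]),"old",w(K,[(-.029,0,0)])); np.save("BK",[B,K2]); go([*w(K2,[(-.029,0,0)])[0,:2],.105],np.degrees(K2[2])+90)
E
```

```text
[0.55448443 0.18450374 0.15280103]
[[-0.014  -0.0119]
 [ 0.0052 -0.0118]
 [ 0.0072  0.0134]]
rack2 [ 0.4475  0.0828 -0.9539] deg -54.65 res [-1.   0.  -0.4 -0.5  0.1  1.2 -0.8  0.6  0.3 -0.4  0.5 -0.2  0.7  1.
  0.9  0.4 -0.3  0.2 -0.6 -0.  -0.3  1.   0.6  1.3  0.4  1.7  0.3  0.3
  1.3 -0.2 -0.5 -0.6  0.8 -0.8  1.4  0.7 -0.2 -0.7  0.3 -1.2]
top only [ 0.4484  0.0828 -0.9475] deg -54.29 res [-0.9 -0.1 -0.5 -1.   0.1  0.7 -0.7  0.4  0.3 -0.7  0.5 -0.5  0.8  0.6
  1.   0.1 -0.3 -0.1 -0.6 -0.4 -0.3  0.6  0.6  1.   0.5 -0.1]
side only [ 0.44635748  0.08279456 -0.96054057] [ 0.1  1.7 -0.4  0.5  0.7  0.  -0.9 -0.6  0.5 -0.8  1.   0.8 -0.8 -0.6
 -0.2 -1.1]
top only [ 0.44847795  0.08278679 -0.94729664] [-0.9 -0.2 -0.5 -1.   0.1  0.6 -0.6  0.3  0.3 -0.7  0.5 -0.5  0.8  0.6
  1.   0.  -0.3 -0.2 -0.6 -0.5 -0.3  0.6  0.6  0.9]
thin top [[-0.0653, -0.0185], [-0.05, -0.0138], [-0.0539, 0.0112], [-0.0687, 0.0114]]
thick top [[0.0337, -0.0139], [0.0599, -0.0126], [0.065, 0.0143], [0.0349, 0.0134]]
thin T [[-0.0654, 0.0143], [-0.0542, 0.0143], [-0.0531, -0.0168], [-0.0645, -0.0172]] thick T [[0.0336, 0.0118], [0.0676, 0.0132], [0.0678, -0.0138], [0.0336, -0.0155]]
own [[0.43068791 0.10646413 0.        ]] old [[0.43062179 0.10646886 0.        ]]
clock 5.63 tcp [0.5545 0.1845 0.1528] q [ 0.2   0.35  1.6  -0.    1.2  -0.26] F [-0.2 -0.4 -1.9] w 0.0297 g 40.141770243644714
rz -9.015831529037087 tilt [-0.0048 -0.0011] shift [-0.0151 -0.1453  0.0485]
```

```bash
python3 -m pendant '[{"dx":-0.004,"dy":-0.03,"dz":0,"rx":0,"ry":0,"rz":0,"hand":0.02},{"dx":-0.004,"dy":-0.035,"dz":0,"rx":0,"ry":0,"rz":0,"hand":0.02},{"dx":-0.004,"dy":-0.035,"dz":0,"rx":0,"ry":0,"rz":0,"hand":0.02},{"dx":-0.003,"dy":-0.03,"dz":0,"rx":0,"ry":0,"rz":0,"hand":0.02},{"dx":0,"dy":-0.015,"dz":0,"rx":0,"ry":0,"rz":0,"hand":0.02},{"dx":0,"dy":0,"dz":0.01,"rx":0,"ry":0,"rz":-4.5,"hand":0.02},{"dx":0,"dy":0,"dz":0.02,"rx":0,"ry":0,"rz":-4.5,"hand":0.02},{"dx":0,"dy":0,"dz":0.03,"rx":0,"ry":0,"rz":0,"hand":0.02},{"dx":0,"dy":0,"dz":0.02,"rx":0,"ry":0,"rz":0,"hand":0.02},{"dx":0,"dy":0,"dz":0.01,"rx":0,"ry":0,"rz":0,"hand":0.02},{"dx":0,"dy":0,"dz":0,"rx":0,"ry":0,"rz":0,"hand":0.02},{"dx":0,"dy":0,"dz":0,"rx":0,"ry":0,"rz":0,"hand":0.02}]'
python3 - <<'E'
from fit import *
B,K=np.load("BK.npy"); go([*w(K,[(-.029,0,0)])[0,:2],.055],np.degrees(K[2])+90)
crop(s,190,185,290,285,6,"pics/s4.png")
E
```

```text
clock: 6.63
position: [0.4318, 0.107, 0.0641]
ee_rot: [-0.001, 0.459, 0.888, -0.001]
contact_force: [-0.3, 0.6, -3.1]
width: 0.0295
gripper_force: 40.3
clock 6.73 tcp [0.4333 0.1071 0.0655] q [ 0.09  0.25  2.02 -0.    0.87 -0.53] F [-0.5 -0.6 -1.9] w 0.0295 g 40.29940724372864
rz -0.01786586831295267 tilt [ 0.0006 -0.    ] shift [ 0.001  -0.0025  0.0105]
```

View pics/s4.png

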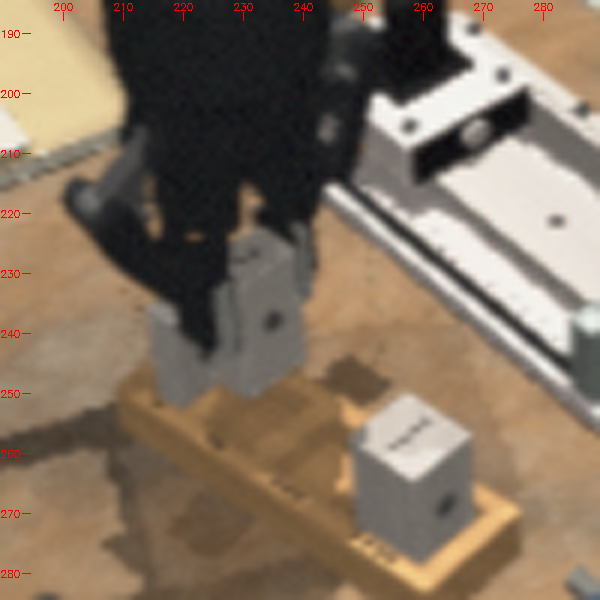

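The block hangs over its slot, with bottom corners at about (231.2,250.7) and (240.7,244.2). I'll compare it with the slot in the same view.

```bash
for i in 1 2 3; do python3 -m pendant '[{"dx":0,"dy":0,"dz":0,"rx":0,"ry":0,"rz":0,"hand":0.02}]' | sed -n 2p; done; python3 - <<'E'
from fit import *
B,K=np.load("BK.npy"); Ks=[.44636,.08279,-.96054]
u=np.array([(250,397),(307,358)])/6+[189.5,184.5]
for k in(K,Ks):
  for z in(.0425,.0445): print(z,loc(k,ray(s,u,z)).tolist(),"expect -.019,-+.015")
print(loc(K,manip.get_state()["position"][None]))
print("thick block top now",loc(Ks,ray(s,np.array([(350,432),(412,480),(472,437),(406,393)])/6+[189.5,184.5],.062)).tolist())
E
```

```text
position: [0.4336, 0.1072, 0.066]
position: [0.4335, 0.1072, 0.0661]
position: [0.4333, 0.1072, 0.0659]
0.0425 [[-0.0216, -0.0114], [-0.0201, 0.0163]] expect -.019,-+.015
0.0445 [[-0.0201, -0.0127], [-0.0185, 0.0149]] expect -.019,-+.015
0.0425 [[-0.021, -0.0107], [-0.0196, 0.0171]] expect -.019,-+.015
0.0445 [[-0.0194, -0.0119], [-0.018, 0.0157]] expect -.019,-+.015
[[-0.0281  0.0023]]
thick block top now [[0.0331, -0.0123], [0.0653, -0.0148], [0.0669, 0.0137], [0.0347, 0.0143]]
```

```bash
python3 -m pendant '[{"dx":0,"dy":-0.002,"dz":0.008,"rx":0,"ry":0,"rz":0,"hand":0.02},{"dx":0,"dy":0,"dz":0.008,"rx":0,"ry":0,"rz":0,"hand":0.02},{"dx":0,"dy":0,"dz":0,"rx":0,"ry":0,"rz":0,"hand":0.02},{"dx":0,"dy":0,"dz":0,"rx":0,"ry":0,"rz":0,"hand":0.02}]'
python3 -m pendant '[{"dx":0,"dy":0,"dz":0.003,"rx":0,"ry":0,"rz":0,"hand":0.02},{"dx":0,"dy":0,"dz":0.003,"rx":0,"ry":0,"rz":0,"hand":0.02},{"dx":0,"dy":0,"dz":0.002,"rx":0,"ry":0,"rz":0,"hand":0.02},{"dx":0,"dy":0,"dz":0,"rx":0,"ry":0,"rz":0,"hand":0.02},{"dx":0,"dy":0,"dz":0,"rx":0,"ry":0,"rz":0,"hand":0.02}]'
```

```text
clock: 7.42
position: [0.4303, 0.1058, 0.0484]
ee_rot: [-0.001, 0.459, 0.888, -0.001]
contact_force: [-0.1, -0.4, -2.4]
width: 0.0295
gripper_force: 40.3
clock: 7.83
position: [0.431, 0.1063, 0.0412]
ee_rot: [-0.0, 0.459, 0.888, 0.0]
contact_force: [-0.6, 2.3, -1.9]
width: 0.0298
gripper_force: 40.5
```

```bash
python3 -m pendant '[{"dx":0,"dy":0,"dz":0.002,"rx":0,"ry":0,"rz":0,"hand":0.02},{"dx":0,"dy":0,"dz":0.002,"rx":0,"ry":0,"rz":0,"hand":0.02},{"dx":0,"dy":0,"dz":0,"rx":0,"ry":0,"rz":0,"hand":0.02},{"dx":0,"dy":0,"dz":0,"rx":0,"ry":0,"rz":0,"hand":0.02}]'
```

```text
clock: 8.17
position: [0.4306, 0.106, 0.0368]
ee_rot: [-0.001, 0.459, 0.888, -0.0]
contact_force: [-1.2, 2.5, -3.2]
width: 0.0297
gripper_force: 40.3
```

```bash
python3 -m pendant '[{"dx":0.001,"dy":0,"dz":0.002,"rx":0,"ry":0,"rz":0,"hand":0.02},{"dx":0,"dy":0,"dz":0.002,"rx":0,"ry":0,"rz":0,"hand":0.02},{"dx":0,"dy":0,"dz":0.001,"rx":0,"ry":0,"rz":0,"hand":0.02},{"dx":0,"dy":0,"dz":0,"rx":0,"ry":0,"rz":0,"hand":0.02},{"dx":0,"dy":0,"dz":0,"rx":0,"ry":0,"rz":0,"hand":0.02}]'
python3 -m pendant '[{"dx":0,"dy":0,"dz":0.001,"rx":0,"ry":0,"rz":0,"hand":0.02},{"dx":0,"dy":0,"dz":0.001,"rx":0,"ry":0,"rz":0,"hand":0.02},{"dx":0,"dy":0,"dz":0.001,"rx":0,"ry":0,"rz":0,"hand":0.02},{"dx":0,"dy":0,"dz":0,"rx":0,"ry":0,"rz":0,"hand":0.02}]'
```

```text
clock: 8.58
position: [0.4309, 0.1066, 0.0322]
ee_rot: [0.0, 0.459, 0.888, -0.0]
contact_force: [0.0, -0.4, -3.3]
width: 0.0298
gripper_force: 40.6
clock: 8.92
position: [0.4307, 0.1067, 0.0293]
ee_rot: [0.0, 0.459, 0.888, -0.0]
contact_force: [0.3, -0.9, -2.3]
width: 0.0294
gripper_force: 40.6
```

Inside the slot with no side force. I'll feel for the floor.

```bash
python3 -m pendant '[{"dx":0,"dy":0,"dz":0.001,"rx":0,"ry":0,"rz":0,"hand":0.02},{"dx":0,"dy":0,"dz":0.001,"rx":0,"ry":0,"rz":0,"hand":0.02},{"dx":0,"dy":0,"dz":0,"rx":0,"ry":0,"rz":0,"hand":0.02},{"dx":0,"dy":0,"dz":0,"rx":0,"ry":0,"rz":0,"hand":0.02}]'
```

```text
clock: 9.25
position: [0.4308, 0.1067, 0.0291]
ee_rot: [0.0, 0.459, 0.888, 0.0]
contact_force: [-4.2, -0.5, 16.3]
width: 0.0299
gripper_force: 42.7
```

```bash
python3 -m pendant '[{"dx":0,"dy":0,"dz":-0.001,"rx":0,"ry":0,"rz":0,"hand":0.045},{"dx":0,"dy":0,"dz":0,"rx":0,"ry":0,"rz":0,"hand":0.05},{"dx":0,"dy":0,"dz":0,"rx":0,"ry":0,"rz":0,"hand":0.05},{"dx":0,"dy":0,"dz":0,"rx":0,"ry":0,"rz":0,"hand":0.05},{"dx":0,"dy":0,"dz":-0.02,"rx":0,"ry":0,"rz":0,"hand":0.05},{"dx":0,"dy":0,"dz":-0.035,"rx":0,"ry":0,"rz":0,"hand":0.05},{"dx":0,"dy":0,"dz":-0.035,"rx":0,"ry":0,"rz":0,"hand":0.05},{"dx":0,"dy":0,"dz":-0.025,"rx":0,"ry":0,"rz":4.5,"hand":0.06},{"dx":0,"dy":0,"dz":0,"rx":0,"ry":0,"rz":4.5,"hand":0.06},{"dx":0,"dy":0,"dz":0,"rx":0,"ry":0,"rz":0,"hand":0.06},{"dx":0,"dy":0,"dz":0,"rx":0,"ry":0,"rz":0,"hand":0.06}]'
python3 - <<'E'
from fit import *
B,K=np.load("BK.npy"); go([*w(B,[(-.0872,0,0)])[0,:2],.0563],np.degrees(B[2])+90)
crop(s,190,185,290,285,6,"pics/s5.png")
E
```

```text
clock: 10.17
position: [0.4302, 0.1067, 0.143]
ee_rot: [-0.0, 0.527, 0.85, -0.0]
contact_force: [-0.2, 0.4, -0.2]
width: 0.0603
gripper_force: 0.0
clock 10.27 tcp [0.4296 0.1067 0.1421] q [ 0.09  0.15  1.91 -0.    1.08 -0.37] F [ 0.  -0.7  0.2] w 0.06 g 0.0
rz 0.18475742840604426 tilt [-0.0027 -0.0003] shift [0.0923 0.148  0.0856]
```

View pics/s5.png

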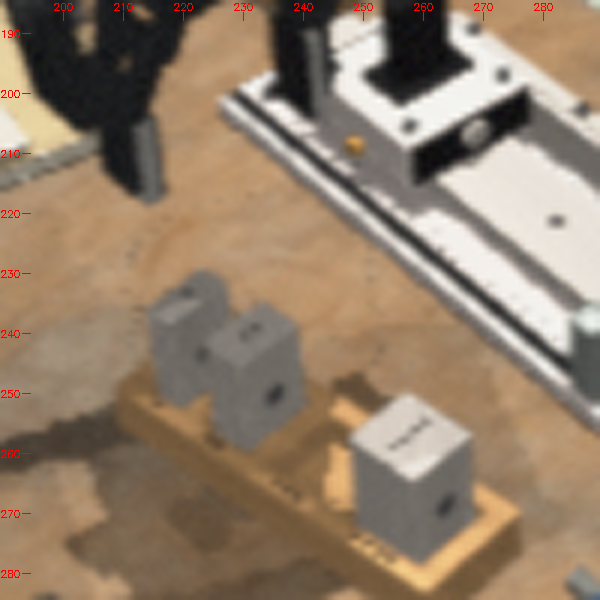

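The setting block is seated at about (231,246), its top level with its neighbours. On to the handle.

```bash
python3 -m pendant '[{"dx":0.015,"dy":0.024,"dz":0,"rx":0,"ry":0,"rz":0,"hand":0.06},{"dx":0.0155,"dy":0.025,"dz":0,"rx":0,"ry":0,"rz":0,"hand":0.06},{"dx":0.0155,"dy":0.025,"dz":0,"rx":0,"ry":0,"rz":0,"hand":0.06},{"dx":0.0155,"dy":0.025,"dz":0,"rx":0,"ry":0,"rz":0,"hand":0.06},{"dx":0.0155,"dy":0.025,"dz":0,"rx":0,"ry":0,"rz":0,"hand":0.06},{"dx":0.0155,"dy":0.024,"dz":0,"rx":0,"ry":0,"rz":0,"hand":0.06},{"dx":0,"dy":0,"dz":0,"rx":0,"ry":0,"rz":0,"hand":0.06},{"dx":0,"dy":0,"dz":0,"rx":0,"ry":0,"rz":0,"hand":0.06}]'
python3 - <<'E'
from fit import *
B,K=np.load("BK.npy"); go([*w(B,[(-.0872,0,0)])[0,:2],.059],np.degrees(B[2])+90)
E
```

```text
clock: 10.93
position: [0.522, 0.256, 0.1413]
ee_rot: [-0.001, 0.526, 0.85, -0.001]
contact_force: [-0.5, -0.1, 0.6]
width: 0.0599
gripper_force: 0.0
clock 11.03 tcp [0.5209 0.2545 0.1419] q [ 0.33  0.35  1.63 -0.    1.17 -0.13] F [ 0.2 -1.5  0. ] w 0.0601 g 0.0
rz 0.14624853854756736 tilt [-0.0034 -0.0017] shift [0.0006 0.0006 0.0829]
```

```bash
python3 -m pendant '[{"dx":0,"dy":0,"dz":0.02,"rx":0,"ry":0,"rz":0,"hand":0.06},{"dx":0,"dy":0,"dz":0.03,"rx":0,"ry":0,"rz":0,"hand":0.06},{"dx":0,"dy":0,"dz":0.02,"rx":0,"ry":0,"rz":0,"hand":0.06},{"dx":0,"dy":0,"dz":0.012,"rx":0,"ry":0,"rz":0,"hand":0.06},{"dx":0,"dy":0,"dz":0,"rx":0,"ry":0,"rz":0,"hand":0.06},{"dx":0,"dy":0,"dz":0,"rx":0,"ry":0,"rz":0,"hand":0.06}]'
python3 -m pendant '[{"dx":0,"dy":0,"dz":0,"rx":0,"ry":0,"rz":0,"hand":0.02},{"dx":0,"dy":0,"dz":0,"rx":0,"ry":0,"rz":0,"hand":0.02},{"dx":0,"dy":0,"dz":0,"rx":0,"ry":0,"rz":0,"hand":0.02},{"dx":0,"dy":0,"dz":0,"rx":0,"ry":0,"rz":0,"hand":0.02},{"dx":0,"dy":0,"dz":0,"rx":0,"ry":0,"rz":0,"hand":0.02},{"dx":0,"dy":0,"dz":0,"rx":0,"ry":0,"rz":0,"hand":0.02}]' 40
python3 - <<'E'
from fit import *
B,K=np.load("BK.npy"); go([*w(B,[(.016,0,0)])[0,:2],.059],np.degrees(B[2])+90)
E
```

```text
clock: 11.53
position: [0.5212, 0.2541, 0.0608]
ee_rot: [-0.001, 0.528, 0.849, -0.001]
contact_force: [0.3, -0.3, 0.0]
width: 0.0604
gripper_force: 0.0
clock: 12.03
position: [0.5226, 0.2551, 0.0628]
ee_rot: [0.001, 0.527, 0.85, 0.0]
contact_force: [-1.3, -1.2, 5.9]
width: 0.0271
gripper_force: 40.7
clock 12.13 tcp [0.5226 0.2551 0.0628] q [ 0.33  0.42  1.73 -0.    0.98 -0.12] F [-1.2 -2.5  6.4] w 0.0274 g 40.70400953292847
rz 0.12408727476062609 tilt [ 0.0016 -0.0002] shift [-0.1025 -0.0017  0.0039]
```

```bash
python3 -m pendant '[{"dx":-0.004,"dy":0,"dz":0,"rx":0,"ry":0,"rz":0,"hand":0.02},{"dx":-0.008,"dy":0,"dz":0,"rx":0,"ry":0,"rz":0,"hand":0.02},{"dx":-0.008,"dy":0,"dz":0,"rx":0,"ry":0,"rz":0,"hand":0.02},{"dx":-0.008,"dy":0,"dz":0,"rx":0,"ry":0,"rz":0,"hand":0.02},{"dx":-0.008,"dy":0,"dz":0,"rx":0,"ry":0,"rz":0,"hand":0.02},{"dx":-0.004,"dy":0,"dz":0,"rx":0,"ry":0,"rz":0,"hand":0.02},{"dx":0,"dy":0,"dz":0,"rx":0,"ry":0,"rz":0,"hand":0.02}]'
python3 -m pendant '[{"dx":-0.004,"dy":0,"dz":0,"rx":0,"ry":0,"rz":0,"hand":0.02},{"dx":-0.008,"dy":0,"dz":0,"rx":0,"ry":0,"rz":0,"hand":0.02},{"dx":-0.008,"dy":0,"dz":0,"rx":0,"ry":0,"rz":0,"hand":0.02},{"dx":-0.008,"dy":0,"dz":0,"rx":0,"ry":0,"rz":0,"hand":0.02},{"dx":-0.008,"dy":0,"dz":0,"rx":0,"ry":0,"rz":0,"hand":0.02},{"dx":-0.004,"dy":0,"dz":0,"rx":0,"ry":0,"rz":0,"hand":0.02},{"dx":0,"dy":0,"dz":0,"rx":0,"ry":0,"rz":0,"hand":0.02}]'
cat > feel.py <<'E'
from fit import *
B,K=np.load("BK.npy"); st=manip.get_state(); c,q=np.cos(B[2]),np.sin(B[2]); F=st["contact_force"]
print("LOC",loc(B,st["position"][None]),"Fx",round(F[0]*c+F[1]*q,1),"Fy",round(-F[0]*q+F[1]*c,1),"Fz",round(F[2],1),"w",round(st["width"],4))
E
sed -i 's/^t,s=cam.*$/import sys\nif "feel" not in sys.argv[0]: t,s=cam("top"),cam("side")/' fit.py
python3 feel.py
```

```text
clock: 12.72
position: [0.5406, 0.2191, 0.0627]
ee_rot: [0.001, 0.528, 0.85, 0.0]
contact_force: [-1.4, -1.7, 6.3]
width: 0.0275
gripper_force: 40.7
clock: 13.3
position: [0.5584, 0.1833, 0.0628]
ee_rot: [0.001, 0.528, 0.85, 0.001]
contact_force: [-1.6, -1.2, 6.0]
width: 0.0273
gripper_force: 40.7
LOC [[-0.0061  0.0019]] Fx 0.3 Fy -1.9 Fz 6.0 w 0.0273
```

```bash
python3 -m pendant '[{"dx":-0.003,"dy":0,"dz":0,"rx":0,"ry":0,"rz":0,"hand":0.02},{"dx":-0.003,"dy":0,"dz":0,"rx":0,"ry":0,"rz":0,"hand":0.02},{"dx":-0.003,"dy":0,"dz":0,"rx":0,"ry":0,"rz":0,"hand":0.02},{"dx":-0.002,"dy":0,"dz":0,"rx":0,"ry":0,"rz":0,"hand":0.02}]' >/dev/null; python3 feel.py
for i in 1 2 3 4; do python3 -m pendant '[{"dx":-0.001,"dy":0,"dz":0,"rx":0,"ry":0,"rz":0,"hand":0.02},{"dx":0,"dy":0,"dz":0,"rx":0,"ry":0,"rz":0,"hand":0.02}]' >/dev/null; python3 feel.py; done
```

```text
LOC [[0.0034 0.002 ]] Fx -3.1 Fy -1.2 Fz 6.7 w 0.0273
LOC [[0.0051 0.002 ]] Fx -0.8 Fy -1.5 Fz 5.7 w 0.0269
LOC [[0.006 0.002]] Fx -1.4 Fy -1.1 Fz 5.7 w 0.0269
LOC [[0.007 0.002]] Fx -1.6 Fy -1.7 Fz 6.1 w 0.0277
LOC [[0.0079 0.002 ]] Fx -0.9 Fy -1.1 Fz 6.1 w 0.0273
```

```bash
for i in 1 2 3 4 5; do python3 -m pendant '[{"dx":-0.001,"dy":0,"dz":0,"rx":0,"ry":0,"rz":0,"hand":0.02},{"dx":0,"dy":0,"dz":0,"rx":0,"ry":0,"rz":0,"hand":0.02}]' >/dev/null; python3 feel.py; done
```

```text
LOC [[0.009 0.002]] Fx 0.3 Fy -1.2 Fz 6.3 w 0.027
LOC [[0.0103 0.002 ]] Fx 1.3 Fy -1.6 Fz 5.1 w 0.0273
LOC [[0.0116 0.002 ]] Fx 0.5 Fy -1.7 Fz 6.1 w 0.0275
LOC [[0.0131 0.002 ]] Fx 2.4 Fy -1.9 Fz 5.2 w 0.0273
LOC [[0.014  0.0021]] Fx 1.2 Fy -1.0 Fz 5.7 w 0.0275
```

```bash
for i in 1 2 3; do python3 -m pendant '[{"dx":-0.0005,"dy":0,"dz":0,"rx":0,"ry":0,"rz":0,"hand":0.02},{"dx":0,"dy":0,"dz":0,"rx":0,"ry":0,"rz":0,"hand":0.02},{"dx":0,"dy":0,"dz":0,"rx":0,"ry":0,"rz":0,"hand":0.02}]' >/dev/null; python3 feel.py; done
```

```text
LOC [[0.0142 0.0021]] Fx 0.2 Fy -1.9 Fz 5.1 w 0.0272
LOC [[0.0145 0.0021]] Fx 0.4 Fy -1.2 Fz 6.1 w 0.0273
LOC [[0.0148 0.0021]] Fx -0.6 Fy -1.3 Fz 5.0 w 0.0276
```

```bash
for i in 1 2; do python3 -m pendant '[{"dx":-0.0005,"dy":0,"dz":0,"rx":0,"ry":0,"rz":0,"hand":0.02},{"dx":0,"dy":0,"dz":0,"rx":0,"ry":0,"rz":0,"hand":0.02},{"dx":0,"dy":0,"dz":0,"rx":0,"ry":0,"rz":0,"hand":0.02}]' >/dev/null; python3 feel.py; done
```

```text
LOC [[0.015  0.0021]] Fx -1.1 Fy -0.3 Fz 4.9 w 0.0274
LOC [[0.0153 0.0021]] Fx -1.6 Fy -2.0 Fz 5.7 w 0.0272
```

```bash
for i in 1 2; do python3 -m pendant '[{"dx":-0.0005,"dy":0,"dz":0,"rx":0,"ry":0,"rz":0,"hand":0.02},{"dx":0,"dy":0,"dz":0,"rx":0,"ry":0,"rz":0,"hand":0.02},{"dx":0,"dy":0,"dz":0,"rx":0,"ry":0,"rz":0,"hand":0.02}]' >/dev/null; python3 feel.py; done
python3 - <<'E'
from fit import *
crop(t,195,165,325,265,6,"pics/t6.png")
E
```

```text
LOC [[0.0155 0.002 ]] Fx -3.0 Fy -1.4 Fz 5.6 w 0.0272
LOC [[0.0158 0.0021]] Fx -3.5 Fy -1.3 Fz 6.0 w 0.0275
```

View pics/t6.png

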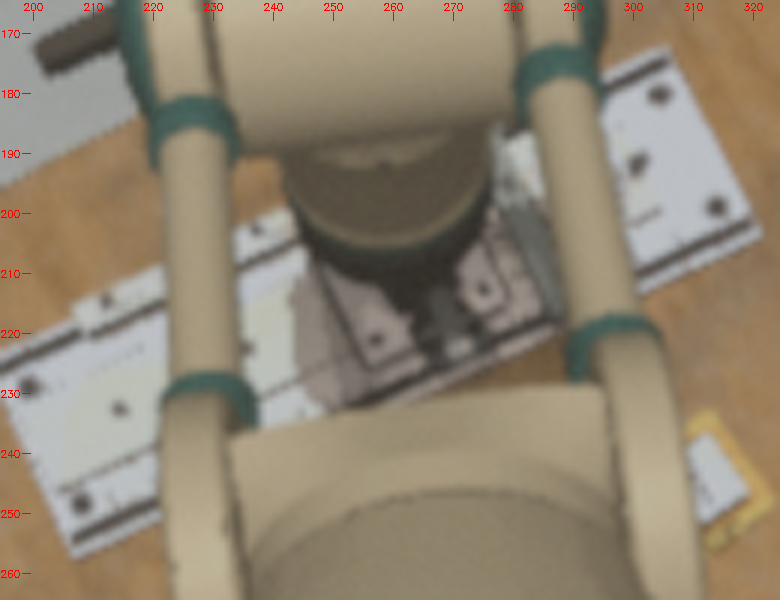

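The resistance now climbs steeply, as it should just past the middle of the notch, and the carriage lies near the bracket (front edge at about (280,217)). I'll ease the push off.

```bash
python3 -m pendant '[{"dx":0.001,"dy":0,"dz":0,"rx":0,"ry":0,"rz":0,"hand":0.02},{"dx":0,"dy":0,"dz":0,"rx":0,"ry":0,"rz":0,"hand":0.02},{"dx":0,"dy":0,"dz":0,"rx":0,"ry":0,"rz":0,"hand":0.02},{"dx":0,"dy":0,"dz":0,"rx":0,"ry":0,"rz":0,"hand":0.02}]'; python3 feel.py; python3 -m pendant '[{"dx":0.0005,"dy":0,"dz":0,"rx":0,"ry":0,"rz":0,"hand":0.02},{"dx":0,"dy":0,"dz":0,"rx":0,"ry":0,"rz":0,"hand":0.02},{"dx":0,"dy":0,"dz":0,"rx":0,"ry":0,"rz":0,"hand":0.02},{"dx":0,"dy":0,"dz":0,"rx":0,"ry":0,"rz":0,"hand":0.02}]'; python3 feel.py
```

```text
clock: 17.32
position: [0.5681, 0.1639, 0.0628]
ee_rot: [0.001, 0.527, 0.85, 0.001]
contact_force: [-1.5, 0.2, 6.3]
width: 0.0268
gripper_force: 40.6
LOC [[0.0155 0.002 ]] Fx -0.9 Fy -1.2 Fz 6.3 w 0.0268
clock: 17.65
position: [0.5681, 0.1641, 0.0628]
ee_rot: [0.001, 0.527, 0.85, 0.001]
contact_force: [-0.6, -0.4, 5.6]
width: 0.0271
gripper_force: 40.6
LOC [[0.0153 0.0021]] Fx 0.1 Fy -0.7 Fz 5.6 w 0.0271
```

```bash
python3 -c "
from rig import manip
print(manip.sign_off())"
```

```text
the job is handed in; nothing more can be done
None
```

The setting block is down in its two-dot slot. The carriage was felt to drop into the notch and, by my estimate, rests within 1 mm of its middle, with the handle still gripped at about 40 N; the job was handed in at about 18 s, and no verdict came back.

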